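# Snap the coin slab holder into its display clips

### The arm

A 7-joint arm with a two-finger parallel gripper is mounted at the origin on the work surface. World frame = base frame: x ahead of the robot, y to its left, z up, the work surface at z = 0. Lengths are in mm, angles in degrees, forces in N, time in s.
With the tool pointing down it reaches from about 400 to 900 mm from the base axis. Payload 5.5 kg.
Tool frame: the origin (TCP) lies midway between the tips of the shut fingers; the grasp point (between the pads) lies manip.tcp_to_grasp behind it (manip.tcp_to_grasp is the distance from the TCP to the grasp point, in mm); x points along the fingers, y is the direction in which the jaws open and shut, and the axes are right-handed (so a half turn about x gives the same grasp; the last joint's range is limited). The gripper opens to 92 mm and grips with 3 to 60 N. Pads are 19 mm wide; open, the fingers measure 130 mm over their backs; the gripper's body (75 mm by 190 mm) begins 47 mm behind the grasp point.
Start: joints at [-55.279, 28.699, -24.465, 88.831, 12.651, 65.22, -12.049], TCP at [218.444, 612.194, 226.729] pointing down, gripper open.
Joint ranges: [-164.97, 164.97], [-17.58, 116.51], [-87.97, 89.64], [11.32, 138.91], [-80.73, 260.73], [10.89, 115.49], [-147.41, 147.41]. Speed limits (degrees/s): [147.25, 147.25, 180, 180, 180, 180, 180].

### API

Orientations are given as a 3x3 rotation matrix whose columns are the frame's x, y, z axes.
In Python, from bench import manip gives the robot as it stands.
- The arm moves only by the tool step_arm, never from a script. Its argument "deltas" is a list of rows, each a list of 3 entries, a list of its own where there are three numbers: the gripper's target within -1 to 1 (shut at 1, half-way at 0, fully open at -1), then the shift along the tool's x, y, z as a fraction of full scale, then the turn about the tool's x as a fraction of full scale. In form: [[hand, [x, y, z], twist], ...]. A call has 1 to 5 rows; each row shifts and turns the pose as measured when the row begins, along the tool's axes as they then stand; what a row does not reach is not made up. Full scale, the value 1, is 0.8 m for a shift and 90 degrees for a turn. A row lasts 1/8 s, in which the tool goes at most 62.5 mm and 10.7 degrees, less where a joint would pass 70% of its speed; a pose out of reach is approached as far as the arm can. A call with a number of a shift or a turn outside -1 to 1 is refused whole. A call with a gripper value outside its range is refused whole. The fingers move at their own pace and stop on an object; "force" is the grip in N (left out, the last holds). Time passes only in rows, so rows that do not move let the fingers close. It gives the time, the measured TCP pose, the force and the opening at its end, in the units of the state.
- manip.observe(): the state, without advancing time (a new reading comes with each control period).
- manip.camera(name): name is "side" or "top" or "wrist"; returns the picture (480x640x3 uint8, blue, green, red); there is no depth.
- manip.calibration(name): a dict with "intrinsics" (3x3 intrinsics, pixels), "dist_coeffs" ([k1, k2, p1, p2, k3] as OpenCV has them; the pictures are not rectified), "extrinsics" (4x4, takes a point from camera to world coordinates). Camera axes: x right, y up, looking along -z (the intrinsics and any distortion apply to the point x, -y, -z); pixel columns grow to the right and rows downward; lengths in mm; the calibration is good to about 2 mm. A picture is of the moment at which its call begins: read the wrist's pose just before it. calibration takes no time and is no camera call; for the wrist camera it gives the pose at the moment of the call.
- manip.hand_in(): hands the job in, once; it reports no verdict.
The state is a dict: "clock": time; "joints": joint angles; "dq": joint speeds; "joint_efforts": joint torques, N m; "ee_pos": TCP position; "tcp_rot": TCP orientation; "wrist_force": force on the tool from outside, world axes, zero at the start; "ft_torque": the same for the moment, N m; "grip_width": finger opening in mm.
Only numpy, scipy, OpenCV 4.12 (cv2) and the standard library are available. Lean on these libraries where they do the work, as an engineer would, in place of code of your own. Each camera call takes 0.05 s, during which the arm holds its last target. There are 200 camera calls.

### The job

Lay the acrylic coin slab holder face up across the two spring clips of the display stand and let go of it; then press it down, gently, until both its ends have snapped in under the clips and it lies level and fully home between the rails. Leave the other things on the shelf as they are, and take your hand away at the end.

Things in the scene. Friction and masses are not known exactly. Their poses are not given: they have to be found in the camera images.
- slab: The slab holder: a stiff clear acrylic bar, 60 (x) x 130 (y) x 16 (z) mm, 0.13 to 0.25 kg, with a dark card and three coins in a row inside. At the start it lies flat on the shelf, face up. Origin: centre of its underside; y along its length, z up. Its long sides are plain and upright: grip it across the 60 mm. It is symmetric: either way round is right.
- slab_top (a point): Centre of the holder's upper face, 16 mm above its underside. The two short ends (y = -65 and +65 mm) are bevelled at 45 degrees, 5 mm deep, along their top and bottom edges. Pressing over one end (about 45 mm from the middle) takes roughly 6 to 14 N to snap that end home, over the middle 10 to 20 N; once home the force climbs steeply.
- stand: Display stand, fixed on the shelf: walnut plinth 100 (x) x 170 (y) x 16 mm; a steel post carries a flat aluminium plate 85 (x) x 150 (y) mm with a clip at each y end. Origin: centre of the plinth's underside, z up. The post is telescopic, firmly locked: the plate's upper face is 50 to 60 mm above the origin, different each time and not told by any pose: feel for it. The holder goes with its length along y, centred.
- stand_post (a point): Top of the post's fixed sleeve, on its axis, 38 mm above the stand's origin, under the plate. On the plate, along y, lie two round chrome rails 10 mm thick and 90 mm long, tops 12 mm above the plate, 65 mm apart in the clear (x = -32.5 to +32.5): the holder goes down between them onto the plate, with no room for fingers beside it. Fixed corner guides, 38 mm high, flared, leave it 2 mm of play at each end.
- clip_left (a joint): Outward spread (m) of the spring clip at the stand's +y end: 0 closed, 0.0035 with the holder's end between, at most 0.008; closing force 4.2 N at 0 and 1.4 N more per mm. Its inward-facing round chrome nose bar, 8 mm thick, 44 mm long along x, has its centre at y = 65.5 mm, 16.6 mm above the plate, its top 21 mm above it. The clear gap between the two noses is 123 mm.
- clip_right (a joint): The same for the mirrored clip at the stand's -y end. Laid on top, the holder rests its lower bevels on the noses, underside about 17 mm above the plate. Each end resists over its first 5 mm down, slides easily for 6 mm, then snaps down: home, its underside lies on the plate, the noses bear on its upper bevels and both clips are closed again.
- capsule: Bystander: a loose clear round coin capsule, 60 mm across, 14 mm high, between the task's things. Origin: centre of its underside.
- magnifier: Bystander: a loose magnifier lying flat near the robot, 200 mm long along its y, lens 80 mm across at +y, black handle, up to 22 mm high. Origin: under its middle.
- weight: Bystander: a loose brass scale weight with a button top, 40 mm across, 46 mm high. Origin: centre of its underside.
Things that resemble listed ones, but are neither listed nor needed, are in the scene too. Leave any green or turquoise look-alike of the slab alone.

How it is judged (in metres and radians):
On the way:
1. the holder lies across both clips, on top of their noses, and is let go (horizontal distance between slab and stand below 0.012 m and angle between the y axis of slab and the y axis of stand, either way round below 0.12 rad and z of slab in the frame of stand between 0.0635 and 0.085 m and angle between slab's own z axis and vertical below 0.12 rad and contact force between slab and stand above 0.5 N and contact force between the fingers and slab below 0.2 N), for 0.2 s.
At the end, for the whole second after the job is handed in: The holder is snapped home in the stand: face up and level within 0.04 rad, centred within 6 mm and along the stand within 0.1 rad, underside 45 to 63.5 mm above the stand's origin with both clips closed over its ends (spread under 1.5 mm), at rest (horizontal distance between slab and stand below 0.006 m and angle between the y axis of slab and the y axis of stand, either way round below 0.1 rad and z of slab in the frame of stand between 0.045 and 0.0635 m and angle between slab's own z axis and vertical below 0.04 rad and value of joint each of clip_left, clip_right below 0.0015 m and linear speed of slab below 0.02 m/s); the robot touches nothing.
It fails at once if the holder is pressed on the stand with more than 60 N (contact force between slab and stand above 60 N).
It fails at once if a bystander (capsule, magnifier, weight) is moved by more than 25 mm (distance of any of capsule, magnifier, weight from where it was at the start of the episode above 0.025 m).
It also fails if it takes over 59 s, if anything falls off the work surface, if the arm or the gripper's body presses on something with over 40 N, if the wrist force passes 120 N, or if a joint passes its speed limit or range.

## Working session

There is one attempt and no reset: what is moved stays moved. The work goes in short steps, Python scripts to look and compute and a tool call to move; the robot and the scene stay as the last step left them, time stands still between calls to the robot, and variables do not carry over. Pictures are saved under pics/ and viewed, about 8 in all and at most 12, crops included, and the job is handed in when it is done.

Besides the shell and the picture viewer there is one more tool, called after "Call:" as a command line: name --argument value ..., lists and objects as JSON in quotes. step_arm: Moves the arm, as the interface text tells. Its arguments: {"type":"object","properties":{"deltas":{"type":"array"},"force":{"type":"number"}},"required":["deltas"]}

```bash
mkdir -p pics; ls
python3 - <<'E'
from bench import manip
import cv2
print(manip.observe(), manip.tcp_to_grasp)
for n in ("top","side"):
    cv2.imwrite(f"pics/{n}0.png",manip.camera(n))
    c=manip.calibration(n); print(n,c)
E
```

```text
pics
{'clock': 0.0, 'joints': array([-55.27920923,  28.75517204, -24.45002222,  88.89022395,
        12.65066108,  65.21977842, -12.04904402]), 'dq': array([ 0.06056884,  0.08642526, -0.12017722, -0.08537287,  0.07130176,
       -0.01625454,  0.02184441]), 'joint_efforts': array([-5.93925561e-04, -5.66581964e+01, -5.81682399e+00, -2.79115033e+01,
       -6.87102950e-02,  3.10564355e-02,  2.11763272e-04]), 'ee_pos': array([218.31776177, 611.50350751, 225.66737048]), 'tcp_rot': array([[-7.06705181e-04,  3.36115222e-01,  9.41820608e-01],
       [-1.82515996e-03,  9.41818841e-01, -3.36115961e-01],
       [-9.99998085e-01, -1.95650816e-03, -5.21242094e-05]]), 'wrist_force': array([0.43813379, 0.47482701, 0.68215533]), 'ft_torque': array([0.01451538, 0.02410309, 0.00221104]), 'grip_width': 91.67037357230564} 18.8
top {'intrinsics': array([[524.24818614,   0.        , 320.58811429],
       [  0.        , 524.24818614, 240.95538642],
       [  0.        ,   0.        ,   1.        ]]), 'dist_coeffs': array([-0.08665075,  0.        ,  0.        ,  0.        ,  0.        ]), 'extrinsics': arra
[... 247 characters left out ...]
3],
       [ 0.00000000e+00,  0.00000000e+00,  0.00000000e+00,
         1.00000000e+00]])}
side {'intrinsics': array([[458.10972245,   0.        , 309.68867811],
       [  0.        , 458.10972245, 243.69533182],
       [  0.        ,   0.        ,   1.        ]]), 'dist_coeffs': array([-0.031868,  0.      ,  0.      ,  0.      ,  0.      ]), 'extrinsics': array([[-9.97751779e-01,  3.62264132e-02, -5.63829283e-02,
         4.14990125e+02],
       [-6.56459943e-02, -6.97646526e-01,  7.13428293e-01,
         6.62157920e+02],
       [-1.34904059e-02,  7.15525662e-01,  6.98456181e-01,
         7.80768106e+02],
       [ 0.00000000e+00,  0.00000000e+00,  0.00000000e+00,
         1.00000000e+00]])}
```

View pics/top0.png

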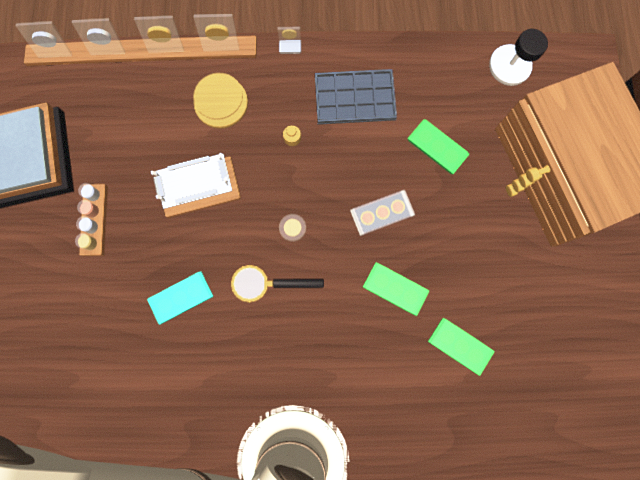

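View pics/side0.png

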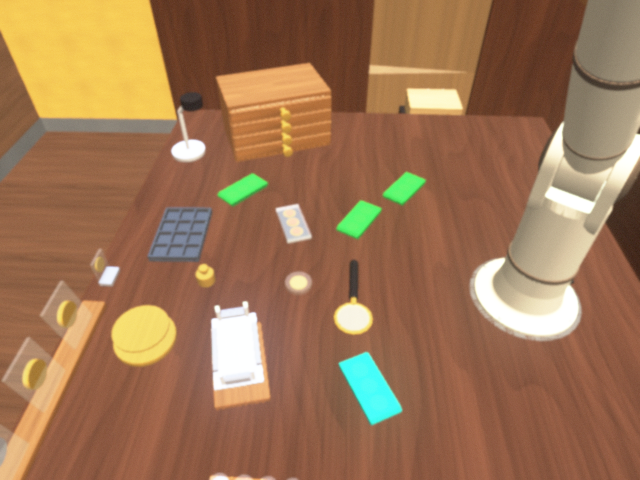

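The top view shows the slab at about (383,212), the stand at (196,185), the capsule at (292,228), the weight at (292,135) and the magnifier at (275,284). The side view agrees. Next I'll zoom in on the slab and stand to pick corners.

```bash
cat > h.py <<'E'
from bench import manip
import numpy as np, cv2
def unproj(n,px,z,c=None):
    c=c or manip.calibration(n); E=c["extrinsics"]
    p=cv2.undistortPoints(np.array(px,float).reshape(-1,1,2),c["intrinsics"],c["dist_coeffs"]).reshape(-1,2)
    d=np.c_[p[:,0],-p[:,1],-np.ones(len(p))]@E[:3,:3].T; o=E[:3,3]
    return o+d*((np.asarray(z)-o[2])/d[:,2])[:,None]
def proj(n,P,c=None):
    c=c or manip.calibration(n); E=c["extrinsics"]
    q=(np.asarray(P,float)-E[:3,3])@E[:3,:3]; q=q*[1,-1,-1]
    return cv2.projectPoints(q,np.zeros(3),np.zeros(3),c["intrinsics"],c["dist_coeffs"])[0].reshape(-1,2)
E
python3 - <<'E'
from h import *
im=cv2.imread("pics/top0.png")
a=cv2.resize(im[180:245,340:425],(800//2*1,306),interpolation=cv2.INTER_CUBIC)
b=cv2.resize(im[145:225,145:245],(400*2//2,320),interpolation=cv2.INTER_CUBIC)
s=cv2.imread("pics/side0.png")[295:410,200:280]
s=cv2.resize(s,None,fx=5,fy=5,interpolation=cv2.INTER_CUBIC)
L=np.vstack([a,b[:, :400][:294]]); out=np.hstack([L[:575],s]); out=cv2.copyMakeBorder(out[:575],0,0,0,0,0)
cv2.imwrite("pics/z1.png",out); print(out.shape)
print(unproj("top",[[383,212],[196,183],[292,228],[292,132],[275,284]],[16,60,7,25,10]).round())
E
```

```text
(575, 800, 3)
[[ 527. -204.   16.]
 [ 586.  198.   60.]
 [ 496.   -4.    7.]
 [ 711.   -6.   25.]
 [ 373.   33.   10.]]
```

View pics/z1.png

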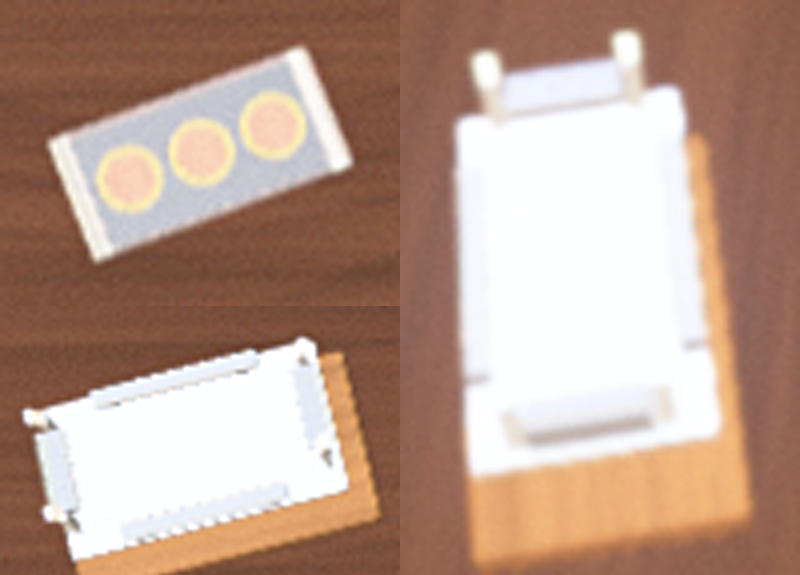

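The crop shows the slab with its corners at (50,142), (300,47), (352,165) and (97,260). It also shows the stand's plinth corners in the top and side views. Now I'll turn these into poses.

Run:
```python
from h import *
k=400/85
c=np.array([[50,142],[300,47],[352,165],[97,260],[201,152]])/k+[340,180]
P=unproj("top",c-.4,[13]*4+[16]); print(P.round(1)); 
print("centre",P[:4].mean(0),"edges",[np.linalg.norm(P[i]-P[(i+1)%4]).round(1) for i in range(4)])
d=P[1]-P[0]+P[2]-P[3]; print("long axis deg",np.degrees(np.arctan2(d[1],d[0])))
T=unproj("top",np.array([[343,46],[380,212]])/4+[145,145]-.4,[16]*2)
S=unproj("side",np.array([[75,560],[348,515],[305,135]])/5+[200,295]-.4,[0,0,16])
print("top plinth",T.round(1),np.linalg.norm(T[0]-T[1])); print("side",S.round(1))
# top-view plate corners z~55
Q=unproj("top",np.array([[345,486-306],[77,558-306],[300,40]])/4+[145,145]-.4,[55,55,55]);print(Q.round(1))
```

```text
[[ 533.4 -132.4   13. ]
 [ 577.5 -251.3   13. ]
 [ 520.5 -273.2   13. ]
 [ 477.2 -152.7   13. ]
 [ 527.  -202.4   16. ]]
centre [ 527.14355784 -202.40161452   13.        ] edges [np.float64(126.9), np.float64(61.2), np.float64(128.0), np.float64(59.8)]
long axis deg -69.92878315980423
top plinth [[659.7 132.5  16. ]
 [563.8 110.5  16. ]] 98.36086064538833
side [[621.5 292.7   0. ]
 [525.4 269.3   0. ]
 [561.9 113.4  16. ]]
[[571.8 123.5  55. ]
 [535.  266.5  55. ]
 [650.3 149.2  55. ]]
```

```bash
cat >> h.py <<'E'
from scipy.spatial.transform import Rotation as Ro
def plan(target,yaw=None,hand=-1,step=60,n=None):
    """print rows: target TCP (mm), yaw = world angle of tool y (deg)"""
    o=manip.observe(); p,R=o["ee_pos"],o["tcp_rot"]; t=np.array(target,float)
    tw=0
    if yaw is not None: tw=-((yaw-np.degrees(np.arctan2(R[1,1],R[0,1]))+90)%180-90)
    d=t-p; n=n or max(1,int(np.ceil(np.linalg.norm(d)/step)),int(np.ceil(abs(tw)/10)))
    print("d",d.round(1),"twist",round(tw,2),"n",n,"clock",o["clock"])
    for i in range(n):
        print([hand,(R.T@d/n/800).round(4).tolist(),round(tw/n/90,4)])
        R=R@Ro.from_euler("x",tw/n,degrees=True).as_matrix()
E
python3 -c "
from h import *
plan([540,200,300],20)"
```

```text
d [ 321.7 -411.6   74.2] twist 50.36 n 9 clock 0.1
[-1, [-0.0102, -0.0388, 0.0613], np.float64(0.0622)]
[-1, [-0.0102, -0.0327, 0.0648], np.float64(0.0622)]
[-1, [-0.0102, -0.0262, 0.0677], np.float64(0.0622)]
[-1, [-0.0102, -0.0195, 0.0699], np.float64(0.0622)]
[-1, [-0.0102, -0.0126, 0.0715], np.float64(0.0622)]
[-1, [-0.0102, -0.0055, 0.0724], np.float64(0.0622)]
[-1, [-0.0102, 0.0015, 0.0725], np.float64(0.0622)]
[-1, [-0.0102, 0.0086, 0.0721], np.float64(0.0622)]
[-1, [-0.0102, 0.0156, 0.0709], np.float64(0.0622)]
```

Call:
step_arm --deltas '[[-1, [-0.01, -0.039, 0.061], 0.062], [-1, [-0.01, -0.033, 0.065], 0.062], [-1, [-0.01, -0.026, 0.068], 0.062], [-1, [-0.01, -0.02, 0.07], 0.062], [-1, [-0.01, -0.013, 0.072], 0.062]]'

```text
clock: 0.72
ee_pos: [395.2, 377.9, 262.9]
tcp_rot: [[-0.007, 0.74, 0.672], [-0.004, 0.672, -0.74], [-1.0, -0.008, -0.002]]
wrist_force: [1.2, 0.6, -0.4]
grip_width: 91.9
```

Call:
step_arm --deltas '[[-1, [-0.01, -0.006, 0.072], 0.062], [-1, [-0.01, 0.001, 0.072], 0.062], [-1, [-0.01, 0.009, 0.072], 0.062], [-1, [-0.01, 0.016, 0.071], 0.062], [-1, [0, 0, 0], 0]]'

```text
clock: 1.35
ee_pos: [542.8, 180.7, 294.8]
tcp_rot: [[-0.007, 0.948, 0.318], [-0.007, 0.318, -0.948], [-1.0, -0.008, 0.004]]
wrist_force: [-0.8, 0.2, -0.5]
grip_width: 91.7
```

Run:
```python
from h import *
o=manip.observe(); print(o["clock"],o["ee_pos"],o["tcp_rot"].round(3),o["joints"].round(0))
c=manip.calibration("wrist"); cv2.imwrite("pics/w1.png",manip.camera("wrist")); np.save("w1c.npy",c,allow_pickle=True)
print(c["extrinsics"].round(2))
print(proj("wrist",[[592,201,0],[527,-202,0]],c))
plan([520,-198,200],20)
```

```text
1.35 [542.80373319 180.65675027 294.80408498] [[-0.007  0.948  0.318]
 [-0.007  0.318 -0.948]
 [-1.    -0.008  0.004]] [-18.  16.  -4.  96.   1.  69.  -4.]
[[ 9.5000e-01 -3.1000e-01 -8.0000e-02  5.2091e+02]
 [ 3.2000e-01  9.1000e-01  2.6000e-01  2.4941e+02]
 [-1.0000e-02 -2.7000e-01  9.6000e-01  4.5219e+02]
 [ 0.0000e+00  0.0000e+00  0.0000e+00  1.0000e+00]]
[[366.616335   192.76745632]
 [238.77316786 420.41242407]]
d [ -20.9 -381.8  -94.4] twist -1.16 n 7 clock 1.4
[-1, [0.0172, -0.0254, 0.0633], np.float64(-0.0018)]
[-1, [0.0172, -0.0256, 0.0632], np.float64(-0.0018)]
[-1, [0.0172, -0.0258, 0.0631], np.float64(-0.0018)]
[-1, [0.0172, -0.0259, 0.0631], np.float64(-0.0018)]
[-1, [0.0172, -0.0261, 0.063], np.float64(-0.0018)]
[-1, [0.0172, -0.0263, 0.0629], np.float64(-0.0018)]
[-1, [0.0172, -0.0265, 0.0628], np.float64(-0.0018)]
```

View pics/w1.png

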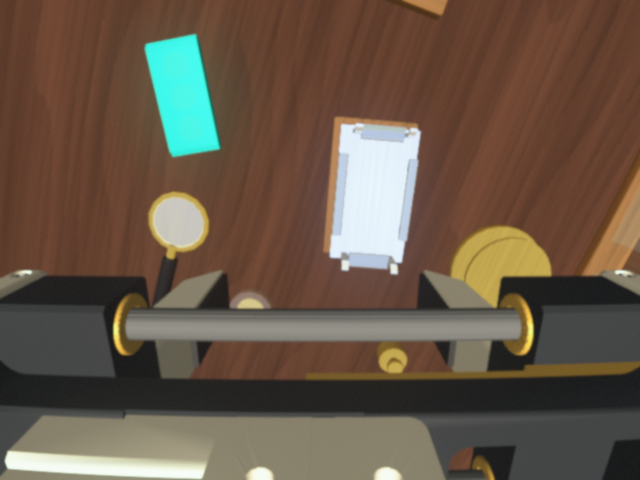

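The wrist view shows the whole stand: plinth corners near (334,117), (418,121) and (324,252), clip noses at (381,133) and (370,260), and rails at x≈340 and x≈410. I'll zoom in for a model fit and overlay my current estimate.

```bash
cat >> h.py <<'E'
def stand_pts(x,y,a,h):
    c,s=np.cos(np.radians(a)),np.sin(np.radians(a))
    L=[(50,85,16),(-50,85,16),(-50,-85,16),(50,-85,16)]+[(u,v,h+12) for u in(37.5,-37.5) for v in(45,-45)]+[(u,v,h+20.6) for v in(65.5,-65.5) for u in(22,-22)]
    L+=[(42.5,75,h),(-42.5,75,h),(-42.5,-75,h),(42.5,-75,h)]
    L=np.array(L,float); return np.c_[x+c*L[:,0]-s*L[:,1],y+s*L[:,0]+c*L[:,1],L[:,2]]
E
python3 - <<'E'
from h import *
c=np.load("w1c.npy",allow_pickle=True).item(); im=cv2.imread("pics/w1.png")
z=cv2.resize(im[105:285,310:430],None,fx=5,fy=5,interpolation=cv2.INTER_CUBIC)
z2=z.copy()
for i,p in enumerate(proj("wrist",stand_pts(592.6,201,103.3,55),c)):
    q=(p-[310,105])*5+2; cv2.circle(z2,tuple(int(v) for v in q),4,[(0,0,255),(0,160,0),(255,0,255),(255,0,0)][i//4],-1)
h=np.hstack([z,z2]); h=cv2.resize(h,(800,600)); cv2.imwrite("pics/z2.png",h)
E
```

```text
(no output)
```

View pics/z2.png

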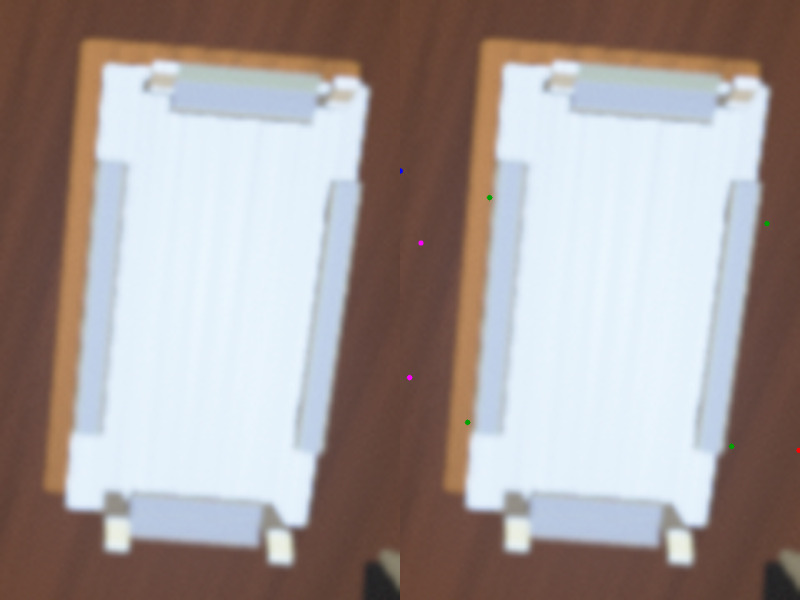

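Call:
step_arm --deltas '[[-1, [0.01, -0.025, 0.063], 0], [-1, [0.01, -0.025, 0.063], -0.012], [-1, [0.01, -0.025, 0.063], 0], [-1, [0.01, -0.026, 0.063], 0], [-1, [0.01, -0.026, 0.063], 0]]'

```text
clock: 2.02
ee_pos: [528.6, -79.5, 252.1]
tcp_rot: [[-0.011, 0.93, 0.366], [0.002, 0.366, -0.931], [-1.0, -0.01, -0.006]]
wrist_force: [1.5, -0.0, -0.3]
grip_width: 92.4
```

The zoom gives clear plinth, plate and rail corners. My overlay used the wrong axis, since the stand's x axis is at about 13° and not 103°. I'll fit the pose by least squares.

Run:
```python
from h import *
from scipy.optimize import least_squares
c=np.load("w1c.npy",allow_pickle=True).item()
obs={(-50,85,16,0):(82,40),(50,85,16,0):(360,62),(-50,-85,16,0):(45,490),(-37.5,45,8,1):(112,162),(-37.5,-45,8,1):(90,433),(37.5,45,8,1):(346,182),(37.5,-45,8,1):(310,450),(-42.5,75,0,1):(105,65),(-42.5,-75,0,1):(67,508),(42.5,-75,0,1):(305,525),(42.5,75,0,1):(369,88)}
M=np.array(list(obs)); px=np.array(list(obs.values()))/(10/3)+[310,105]-.4
def P(v):
    a=np.radians(v[2]);C,S=np.cos(a),np.sin(a)
    return np.c_[v[0]+C*M[:,0]-S*M[:,1],v[1]+S*M[:,0]+C*M[:,1],M[:,2]+M[:,3]*v[3]]
r=least_squares(lambda v:(proj("wrist",P(v),c)-px).ravel(),[592,201,13.3,55],loss="soft_l1")
print(r.x); print(r.fun.reshape(-1,2).round(1))
plan([527,-202,120],20)
```

```text
[591.0968027  205.40886072  14.12129906  57.98388967]
[[-0.2 -0.6]
 [ 0.8 -0. ]
 [-0.1  1.7]
 [ 0.4  0.1]
 [-0.3  0.1]
 [-0.1 -0.1]
 [-0.5 -0. ]
 [-0.  -0.1]
 [-0.   0. ]
 [ 0.4  0.2]
 [-0.3 -0.3]]
d [  -1.6 -122.5 -132.1] twist 1.48 n 4 clock 2.025
[-1, [0.0412, -0.0141, 0.0357], np.float64(0.0041)]
[-1, [0.0412, -0.0139, 0.0358], np.float64(0.0041)]
[-1, [0.0412, -0.0136, 0.0359], np.float64(0.0041)]
[-1, [0.0412, -0.0134, 0.0359], np.float64(0.0041)]
```

Call:
step_arm --deltas '[[-1, [0.041, -0.014, 0.036], 0.016], [-1, [0.041, -0.014, 0.036], 0], [-1, [0.041, -0.014, 0.036], 0], [-1, [0.03, -0.012, 0.036], 0], [-1, [0, 0, 0], 0]]'

```text
clock: 2.65
ee_pos: [525.7, -201.0, 123.9]
tcp_rot: [[-0.013, 0.937, 0.348], [0.006, 0.349, -0.937], [-1.0, -0.01, -0.01]]
wrist_force: [0.4, 0.1, -0.2]
grip_width: 92.0
```

Run:
```python
from h import *
o=manip.observe(); print(o["clock"],o["ee_pos"],o["tcp_rot"].round(3))
c=manip.calibration("wrist"); im=manip.camera("wrist")
for s,col in ((-1,(0,0,255)),(1,(255,0,255))):
  a=np.radians(20.07);C,S=np.cos(a),np.sin(a)
  for u in(-30,30):
    for v,z in ((65*s,5),(60*s,16)):
      q=proj("wrist",[[527.1+C*u-S*v,-202.4+S*u+C*v,z]],c)[0]; cv2.circle(im,tuple(int(i) for i in q),2,col,-1)
cv2.imwrite("pics/w2.png",im)
plan([527.1,-202.4,30],20.1)
```

```text
2.65 [ 525.71348049 -200.97334951  123.90738449] [[-0.013  0.937  0.348]
 [ 0.006  0.349 -0.937]
 [-1.    -0.01  -0.01 ]]
d [  0.4  -3.4 -94.8] twist 0.42 n 2 clock 2.7
[-1, [0.0592, -0.0, 0.0027], np.float64(0.0024)]
[-1, [0.0592, -0.0, 0.0027], np.float64(0.0024)]
```

View pics/w2.png

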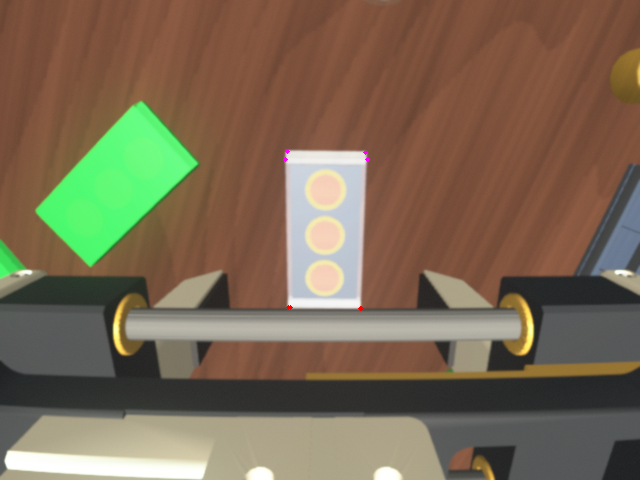

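The wrist view with the projected slab corners overlaid matches the slab's ends (about (326,153) and (325,304)), so the pose is good. Descending.

Call:
step_arm --deltas '[[-1, [0.058, 0, 0.003], 0.005], [-1, [0.058, 0, 0.003], 0], [-1, [0.012, 0, 0], 0], [-1, [0, 0, 0], 0]]'

```text
clock: 3.2
ee_pos: [534.0, -194.0, 24.9]
tcp_rot: [[-0.003, 0.935, 0.354], [0.01, 0.354, -0.935], [-1.0, 0.001, -0.011]]
wrist_force: [-0.2, 0.2, 0.8]
grip_width: 91.9
```

Run:
```python
from h import *
o=manip.observe(); print(o["ee_pos"],o["tcp_rot"].round(3))
plan([527.1,-202.4,4],20.1)
```

```text
[ 534.01247729 -193.96835399   24.8544543 ] [[-0.003  0.935  0.354]
 [ 0.01   0.354 -0.935]
 [-1.     0.001 -0.011]]
d [ -6.9  -8.4 -20.9] twist 0.62 n 1 clock 3.2
[-1, [0.026, -0.0118, 0.0071], np.float64(0.0069)]
```

Call:
step_arm --deltas '[[-1, [0, -0.011, 0.007], 0.007], [-1, [0.013, 0, 0], 0], [-1, [0.01, 0, 0], 0], [-1, [0, 0, 0], 0]]'

```text
clock: 3.7
ee_pos: [530.7, -203.2, 10.0]
tcp_rot: [[0.005, 0.939, 0.343], [0.008, 0.343, -0.939], [-1.0, 0.007, -0.006]]
wrist_force: [0.6, 0.5, 0.1]
grip_width: 91.8
```

Run:
```python
from h import *
o=manip.observe(); print(o["ee_pos"],o["tcp_rot"].round(3))
plan([527.1,-202.4,4],20.1)
```

```text
[ 530.68767397 -203.16589595    9.98557541] [[ 0.005  0.939  0.343]
 [ 0.008  0.343 -0.939]
 [-1.     0.007 -0.006]]
d [-3.6  0.8 -6. ] twist -0.02 n 1 clock 3.7
[-1, [0.0075, -0.0039, -0.0024], np.float64(-0.0002)]
```

Call:
step_arm --deltas '[[-1, [0.008, -0.004, -0.002], 0], [-1, [0, 0, 0], 0], [1, [0, 0, 0], 0], [1, [0, 0, 0], 0], [1, [0, 0, 0], 0]]' --force 20

```text
clock: 4.32
ee_pos: [527.1, -202.6, 3.2]
tcp_rot: [[0.005, 0.939, 0.343], [0.008, 0.343, -0.939], [-1.0, 0.007, -0.006]]
wrist_force: [0.1, 0.7, 0.1]
grip_width: 66.4
```

Call:
step_arm --deltas '[[1, [0, 0, 0], 0], [1, [0, 0, 0], 0]]' --force 20

```text
clock: 4.58
ee_pos: [527.2, -202.6, 3.3]
tcp_rot: [[0.005, 0.939, 0.343], [0.008, 0.343, -0.939], [-1.0, 0.007, -0.006]]
wrist_force: [-0.0, -0.2, -0.8]
grip_width: 59.6
```

Call:
step_arm --deltas '[[1, [-0.02, 0, 0], 0], [1, [-0.05, 0, 0], 0], [1, [-0.06, 0, 0], 0], [1, [-0.06, 0, 0], 0], [1, [0, 0, 0], 0]]'

```text
clock: 5.2
ee_pos: [526.1, -203.9, 163.0]
tcp_rot: [[0.005, 0.939, 0.343], [0.008, 0.343, -0.939], [-1.0, 0.007, -0.006]]
wrist_force: [0.9, 0.4, -2.3]
grip_width: 59.9
```

Run:
```python
from h import *
o=manip.observe(); print(o["ee_pos"],o["tcp_rot"].round(3),o["wrist_force"],o["grip_width"])
plan([591,205.4,170],14.1,1)
```

```text
[ 526.07033434 -203.93632367  162.97305888] [[ 0.005  0.939  0.343]
 [ 0.008  0.343 -0.939]
 [-1.     0.007 -0.006]] [ 0.93484659  0.3610527  -2.27072011] 59.93130174725777
d [ 64.9 409.3   7. ] twist 5.97 n 7 clock 5.2
[1, [-0.0006, 0.036, -0.0647], np.float64(0.0095)]
[1, [-0.0006, 0.035, -0.0652], np.float64(0.0095)]
[1, [-0.0006, 0.034, -0.0657], np.float64(0.0095)]
[1, [-0.0006, 0.0331, -0.0662], np.float64(0.0095)]
[1, [-0.0006, 0.0321, -0.0667], np.float64(0.0095)]
[1, [-0.0006, 0.0311, -0.0672], np.float64(0.0095)]
[1, [-0.0006, 0.0301, -0.0676], np.float64(0.0095)]
```

Call:
step_arm --deltas '[[1, [0, 0.036, -0.065], 0.01], [1, [0, 0.035, -0.065], 0.01], [1, [0, 0.034, -0.066], 0.01], [1, [0, 0.033, -0.066], 0.01], [1, [0, 0.032, -0.067], 0.01]]'

```text
clock: 5.82
ee_pos: [573.0, 87.6, 165.4]
tcp_rot: [[0.004, 0.968, 0.251], [0.004, 0.251, -0.968], [-1.0, 0.005, -0.003]]
wrist_force: [0.8, 0.3, -1.5]
grip_width: 59.6
```

Run:
```python
from h import *
plan([591,205.4,170],14.1,1)
```

```text
d [ 18.  117.8   4.6] twist 0.46 n 2 clock 5.825
[1, [-0.0025, 0.0294, -0.0684], np.float64(0.0025)]
[1, [-0.0025, 0.0291, -0.0686], np.float64(0.0025)]
```

Call:
step_arm --deltas '[[1, [0, 0.029, -0.068], 0.005], [1, [0, 0.025, -0.055], 0], [1, [0, 0.003, -0.013], 0], [1, [0, 0, 0], 0]]'

```text
clock: 6.32
ee_pos: [586.4, 214.3, 163.4]
tcp_rot: [[-0.001, 0.968, 0.252], [0.005, 0.252, -0.968], [-1.0, 0.0, -0.005]]
wrist_force: [0.0, -0.2, -2.1]
grip_width: 59.9
```

Run:
```python
from h import *
o=manip.observe(); print(o["ee_pos"],o["tcp_rot"].round(3),o["wrist_force"].round(1))
c=manip.calibration("wrist"); im=manip.camera("wrist"); np.save("w3c.npy",c,allow_pickle=True)
cv2.imwrite("pics/w3raw.png",im)
P=stand_pts(591.1,205.4,14.1,58)
for i,q in enumerate(proj("wrist",P,c)):
    cv2.circle(im,tuple(int(v) for v in q),1,[(0,0,255),(0,160,0),(255,0,255),(255,0,0)][i//4],-1)
R=o["tcp_rot"]; S=np.array([o["ee_pos"]+R@[z,y,x] for z,x in((3.3-16,-60),(3.3-5,-65),(3.3-16,60)) for y in(-30,30)])
for q in proj("wrist",S,c): cv2.circle(im,tuple(int(v) for v in q),1,(0,255,255),-1)
z=cv2.resize(im[60:330,220:480],None,fx=2.2,fy=2.2,interpolation=cv2.INTER_CUBIC); cv2.imwrite("pics/w3.png",z); print(z.shape)
plan([591,205.4,110],14.1,1)
```

```text
[586.36417959 214.26005287 163.38629928] [[-0.001  0.968  0.252]
 [ 0.005  0.252 -0.968]
 [-1.     0.    -0.005]] [ 0.  -0.2 -2.1]
(594, 572, 3)
d [  4.6  -8.2 -53.4] twist 0.46 n 1 clock 6.375
[1, [0.0667, 0.0029, 0.0117], np.float64(0.0051)]
```

View pics/w3.png

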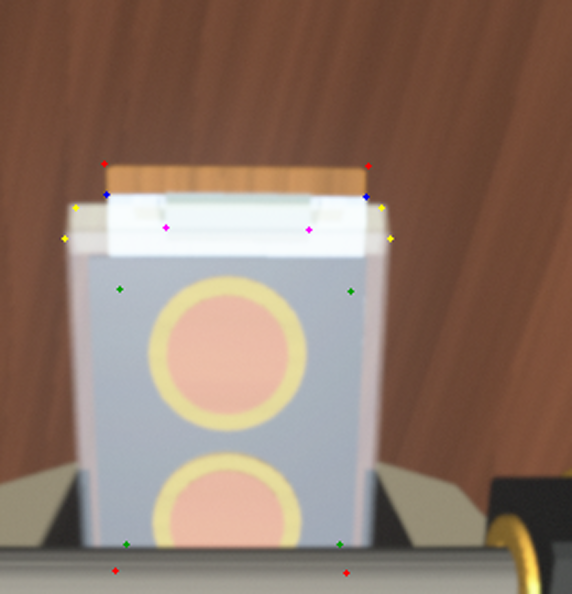

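The overlay agrees with the image to about 1 mm for the stand (plinth corners (107,167)/(366,167), plate corners (107,194)/(366,197)) and for the held slab's far end. Now to centre and descend in small steps.

Call:
step_arm --deltas '[[1, [0, 0.003, 0.012], 0.005], [1, [0.025, 0, 0], 0], [1, [0.02, 0, 0], 0], [1, [0, 0, 0], 0]]'

```text
clock: 6.88
ee_pos: [591.5, 196.8, 123.9]
tcp_rot: [[-0.003, 0.972, 0.235], [0.001, 0.235, -0.972], [-1.0, -0.003, -0.002]]
wrist_force: [0.2, -0.7, -1.2]
grip_width: 59.9
```

Run:
```python
from h import *
o=manip.observe();print(o["wrist_force"]); plan([591.1,205.4,100],14.1,1)
```

```text
[ 0.21970677 -0.74979934 -1.23464329]
d [ -0.4   8.6 -23.9] twist -0.53 n 1 clock 6.875
[1, [0.0299, 0.0021, -0.0106], np.float64(-0.0059)]
```

Call:
step_arm --deltas '[[1, [0, 0.002, -0.011], -0.006], [1, [0, 0, 0], 0]]'

```text
clock: 7.12
ee_pos: [590.9, 206.7, 123.7]
tcp_rot: [[-0.003, 0.97, 0.245], [0.001, 0.245, -0.97], [-1.0, -0.003, -0.002]]
wrist_force: [-0.6, -0.1, -1.5]
grip_width: 59.7
```

Call:
step_arm --deltas '[[1, [0.02, 0, 0], 0], [1, [0, 0, 0], 0]]'

```text
clock: 7.38
ee_pos: [590.9, 207.5, 107.1]
tcp_rot: [[-0.002, 0.969, 0.246], [0.002, 0.246, -0.969], [-1.0, -0.002, -0.002]]
wrist_force: [0.3, -0.5, -1.2]
grip_width: 59.8
```

Run:
```python
from h import *
o=manip.observe();print(o["wrist_force"]); plan([591.1,205.4,95],14.1,1)
```

```text
[ 0.26005375 -0.5462525  -1.20823802]
d [  0.2  -2.1 -12.1] twist 0.12 n 1 clock 7.375
[1, [0.0152, -0.0004, 0.0026], np.float64(0.0013)]
```

Call:
step_arm --deltas '[[1, [0.004, 0, 0.003], 0], [1, [0, 0, 0], 0]]'

```text
clock: 7.62
ee_pos: [591.7, 204.8, 103.7]
tcp_rot: [[-0.002, 0.969, 0.246], [0.001, 0.246, -0.969], [-1.0, -0.002, -0.002]]
wrist_force: [0.3, 0.3, -1.3]
grip_width: 59.8
```

Call:
step_arm --deltas '[[1, [0.01, 0, 0], 0], [1, [0, 0, 0], 0]]'

```text
clock: 7.88
ee_pos: [591.9, 204.6, 95.4]
tcp_rot: [[-0.002, 0.969, 0.245], [0.002, 0.245, -0.969], [-1.0, -0.002, -0.002]]
wrist_force: [-1.1, 0.6, -1.1]
grip_width: 60.0
```

Call:
step_arm --deltas '[[1, [0.008, 0, 0], 0], [1, [0, 0, 0], 0]]'

```text
clock: 8.12
ee_pos: [591.9, 204.7, 88.5]
tcp_rot: [[-0.002, 0.969, 0.245], [0.002, 0.245, -0.969], [-1.0, -0.001, -0.002]]
wrist_force: [-0.6, -0.1, -0.6]
grip_width: 59.4
```

Call:
step_arm --deltas '[[1, [0.005, 0, 0], 0], [1, [0, 0, 0], 0]]'

```text
clock: 8.38
ee_pos: [591.9, 204.7, 84.2]
tcp_rot: [[-0.002, 0.969, 0.245], [0.002, 0.245, -0.969], [-1.0, -0.001, -0.002]]
wrist_force: [0.3, 0.5, -1.4]
grip_width: 59.8
```

Call:
step_arm --deltas '[[1, [0.0025, 0, 0], 0], [1, [0, 0, 0], 0]]'

```text
clock: 8.62
ee_pos: [592.0, 204.8, 82.3]
tcp_rot: [[-0.002, 0.969, 0.245], [0.002, 0.245, -0.969], [-1.0, -0.001, -0.002]]
wrist_force: [-0.3, -0.4, -1.3]
grip_width: 59.8
```

Call:
step_arm --deltas '[[1, [0.0025, 0, 0], 0], [1, [0, 0, 0], 0]]'

```text
clock: 8.88
ee_pos: [592.2, 204.8, 80.3]
tcp_rot: [[-0.001, 0.969, 0.245], [0.002, 0.245, -0.969], [-1.0, -0.001, -0.002]]
wrist_force: [-0.3, -0.8, -1.6]
grip_width: 59.6
```

Call:
step_arm --deltas '[[1, [0.0025, 0, 0], 0], [1, [0, 0, 0], 0]]'

```text
clock: 9.12
ee_pos: [593.3, 204.9, 79.9]
tcp_rot: [[0.001, 0.97, 0.245], [0.002, 0.245, -0.97], [-1.0, 0.001, -0.002]]
wrist_force: [0.2, -0.3, -0.5]
grip_width: 59.9
```

Call:
step_arm --deltas '[[1, [0.002, 0, 0], 0], [1, [0, 0, 0], 0]]'

```text
clock: 9.38
ee_pos: [593.9, 205.1, 79.8]
tcp_rot: [[0.002, 0.97, 0.245], [0.003, 0.245, -0.97], [-1.0, 0.003, -0.002]]
wrist_force: [-1.1, 0.3, 0.9]
grip_width: 59.9
```

Call:
step_arm --deltas '[[1, [0.002, 0, 0], 0], [1, [0, 0, 0], 0]]'

```text
clock: 9.62
ee_pos: [594.5, 205.2, 79.7]
tcp_rot: [[0.003, 0.97, 0.245], [0.003, 0.245, -0.97], [-1.0, 0.004, -0.002]]
wrist_force: [-0.2, -1.3, 2.4]
grip_width: 59.8
```

Call:
step_arm --deltas '[[1, [-0.002, -0.0035, 0], 0], [1, [0, 0, 0], 0]]'

```text
clock: 9.88
ee_pos: [591.1, 204.6, 80.4]
tcp_rot: [[0.002, 0.97, 0.245], [0.003, 0.245, -0.97], [-1.0, 0.003, -0.003]]
wrist_force: [-1.0, -0.2, -1.3]
grip_width: 59.7
```

Run:
```python
from h import *
o=manip.observe();print(o["wrist_force"]); plan([591.1,205.4,79.5],14.1,1)
```

```text
[-1.04688296 -0.20197425 -1.28853213]
d [ 0.   0.8 -0.9] twist 0.08 n 1 clock 9.875
[1, [0.0011, 0.0003, -0.0009], np.float64(0.0008)]
```

Call:
step_arm --deltas '[[1, [0.0012, 0, -0.001], 0], [1, [0, 0, 0], 0], [-1, [0, 0, 0], 0], [-1, [0, 0, 0], 0], [-1, [0, 0, 0], 0]]'

```text
clock: 10.5
ee_pos: [591.2, 205.5, 79.3]
tcp_rot: [[0.003, 0.97, 0.245], [0.003, 0.245, -0.97], [-1.0, 0.004, -0.003]]
wrist_force: [0.9, 0.6, 0.8]
grip_width: 85.1
```

Call:
step_arm --deltas '[[-1, [0, 0, 0], 0], [-1, [0, 0, 0], 0], [-1, [0, 0, 0], 0]]'

```text
clock: 10.88
ee_pos: [591.1, 205.7, 79.1]
tcp_rot: [[0.003, 0.969, 0.245], [0.004, 0.245, -0.969], [-1.0, 0.003, -0.003]]
wrist_force: [-0.4, 0.9, -1.1]
grip_width: 91.7
```

Call:
step_arm --deltas '[[-1, [-0.02, 0, 0], 0], [-1, [-0.05, 0, 0], 0], [-1, [-0.03, 0, 0], 0], [-1, [0, 0, 0], 0]]'

```text
clock: 11.38
ee_pos: [591.4, 205.6, 164.3]
tcp_rot: [[0.004, 0.97, 0.245], [0.004, 0.245, -0.97], [-1.0, 0.005, -0.003]]
wrist_force: [-0.7, -0.2, 0.6]
grip_width: 91.7
```

Run:
```python
from h import *
o=manip.observe(); print(o["clock"],o["ee_pos"],o["tcp_rot"].round(3),o["wrist_force"].round(1),o["grip_width"])
def ov(n,im,c,und):
    a=np.radians(14.1);C,S=np.cos(a),np.sin(a)
    P=[[591.1+C*u-S*v,205.4+S*u+C*v,und+z] for v,z in((65,5),(60,16),(-60,16),(-65,5)) for u in(-30,30)]
    for q in proj(n,P,c): cv2.circle(im,tuple(int(v) for v in q),1,(0,0,255),-1)
c=manip.calibration("wrist"); im=manip.camera("wrist"); ov("wrist",im,c,76.5)
t=manip.camera("side"); ov("side",t,manip.calibration("side"),76.5)
a=cv2.resize(im[60:330,220:480],(500,520)); b=cv2.resize(t[290:420,200:275],(300,520),interpolation=cv2.INTER_CUBIC)
cv2.imwrite("pics/w4.png",np.hstack([a,b]))
```

```text
11.375 [591.42614052 205.55625576 164.28349434] [[ 0.004  0.97   0.245]
 [ 0.004  0.245 -0.97 ]
 [-1.     0.005 -0.003]] [-0.7 -0.2  0.6] 91.72062868811486
```

View pics/w4.png

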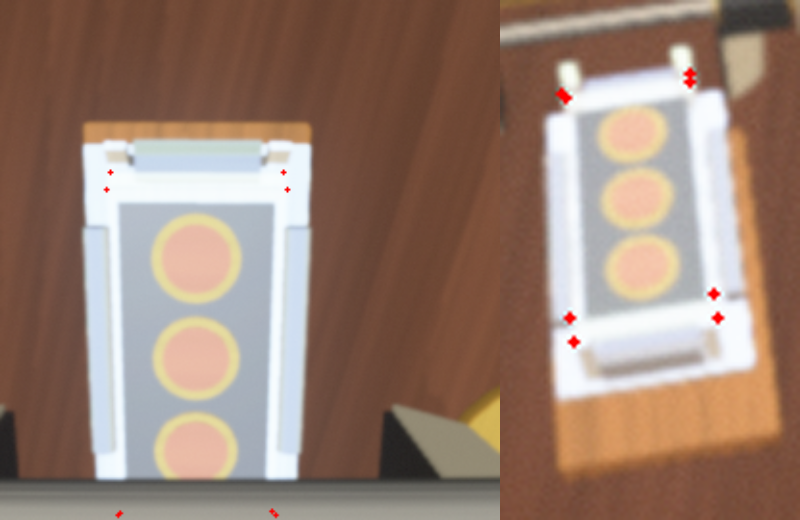

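The slab lies across both noses, centred between the rails: card centre x≈196 against rail centre x≈197, with the bevel end clear of the nose. It is let go. Now I'll shut the fingers and press over the middle.

Call:
step_arm --deltas '[[1, [0.02, 0, 0], 0], [1, [0.02, 0, 0], 0], [1, [0.02, 0, 0], 0], [1, [0, 0, 0], 0], [1, [0, 0, 0], 0]]'

```text
clock: 12.1
ee_pos: [586.0, 203.7, 104.5]
tcp_rot: [[-0.009, 0.969, 0.245], [-0.001, 0.245, -0.969], [-1.0, -0.009, -0.001]]
wrist_force: [0.1, 1.0, 1.1]
grip_width: 46.7
```

Call:
step_arm --deltas '[[1, [0, 0, 0], 0], [1, [0, 0, 0], 0], [1, [0, 0, 0], 0]]'

```text
clock: 12.48
ee_pos: [587.1, 204.1, 105.9]
tcp_rot: [[-0.006, 0.969, 0.245], [-0.0, 0.245, -0.97], [-1.0, -0.006, -0.002]]
wrist_force: [0.5, 0.3, 0.4]
grip_width: 16.5
```

Run:
```python
from h import *
o=manip.observe();print(o["wrist_force"],o["grip_width"]); plan([590.7,205.4,96],None,1)
```

```text
[0.48357736 0.29993626 0.4237995 ] 16.47225931820335
d [ 3.6  1.3 -9.9] twist 0 n 1 clock 12.475
[1, [0.0123, 0.0049, -0.0005], 0.0]
```

Call:
step_arm --deltas '[[1, [0, 0.005, 0], 0], [1, [0, 0, 0], 0], [1, [0.006, 0, 0], 0], [1, [0, 0, 0], 0]]'

```text
clock: 12.98
ee_pos: [591.6, 205.2, 101.4]
tcp_rot: [[-0.005, 0.97, 0.245], [0.0, 0.245, -0.97], [-1.0, -0.005, -0.002]]
wrist_force: [-1.2, 0.0, 0.1]
grip_width: 0.5
```

Call:
step_arm --deltas '[[1, [0.005, 0, 0], 0], [1, [0, 0, 0], 0]]'

```text
clock: 13.22
ee_pos: [591.3, 205.2, 96.8]
tcp_rot: [[-0.006, 0.969, 0.245], [0.0, 0.245, -0.97], [-1.0, -0.006, -0.002]]
wrist_force: [0.1, -0.2, 0.3]
grip_width: 0.5
```

Call:
step_arm --deltas '[[1, [0.003, 0, 0], 0], [1, [0, 0, 0], 0]]'

```text
clock: 13.48
ee_pos: [591.2, 205.1, 94.2]
tcp_rot: [[-0.006, 0.969, 0.245], [0.0, 0.245, -0.97], [-1.0, -0.006, -0.002]]
wrist_force: [0.5, 0.2, 0.2]
grip_width: 0.3
```

Call:
step_arm --deltas '[[1, [0.003, 0, 0], 0], [1, [0.002, 0, 0], 0]]'

```text
clock: 13.72
ee_pos: [592.0, 205.6, 92.2]
tcp_rot: [[-0.005, 0.969, 0.245], [0.001, 0.245, -0.969], [-1.0, -0.004, -0.002]]
wrist_force: [-2.9, -1.1, 11.8]
grip_width: 0.4
```

Call:
step_arm --deltas '[[1, [0.003, 0, 0], 0], [1, [0.003, 0, 0], 0]]'

```text
clock: 13.98
ee_pos: [592.9, 206.0, 91.4]
tcp_rot: [[-0.003, 0.97, 0.245], [0.002, 0.245, -0.97], [-1.0, -0.002, -0.002]]
wrist_force: [-5.3, -2.2, 14.3]
grip_width: 0.0
```

Call:
step_arm --deltas '[[1, [0.003, 0, 0], 0], [1, [0.003, 0, 0], 0]]'

```text
clock: 14.22
ee_pos: [593.5, 206.2, 91.0]
tcp_rot: [[-0.001, 0.97, 0.245], [0.003, 0.245, -0.97], [-1.0, -0.0, -0.003]]
wrist_force: [-5.6, -2.0, 14.4]
grip_width: 0.1
```

Call:
step_arm --deltas '[[1, [0.005, -0.002, 0], 0], [1, [0.005, -0.001, 0], 0]]'

```text
clock: 14.48
ee_pos: [594.1, 206.6, 87.8]
tcp_rot: [[0.005, 0.97, 0.245], [0.005, 0.245, -0.97], [-1.0, 0.007, -0.004]]
wrist_force: [-0.1, 0.1, 4.8]
grip_width: 0.2
```

Call:
step_arm --deltas '[[1, [0.005, -0.001, 0], 0], [1, [0.005, -0.001, 0], 0]]'

```text
clock: 14.72
ee_pos: [594.3, 207.1, 82.5]
tcp_rot: [[0.009, 0.97, 0.245], [0.007, 0.245, -0.97], [-1.0, 0.011, -0.004]]
wrist_force: [-3.7, 0.5, 12.0]
grip_width: 0.3
```

Call:
step_arm --deltas '[[1, [0.004, -0.003, 0.001], 0], [1, [0.004, -0.002, 0.001], 0]]'

```text
clock: 14.98
ee_pos: [592.6, 206.4, 77.3]
tcp_rot: [[0.014, 0.969, 0.245], [0.01, 0.245, -0.969], [-1.0, 0.015, -0.006]]
wrist_force: [0.0, 0.5, -0.1]
grip_width: 0.3
```

Call:
step_arm --deltas '[[1, [0.004, -0.002, 0.001], 0], [1, [0.004, -0.001, 0], 0]]'

```text
clock: 15.22
ee_pos: [592.1, 205.9, 75.9]
tcp_rot: [[0.016, 0.969, 0.245], [0.011, 0.245, -0.969], [-1.0, 0.019, -0.007]]
wrist_force: [-9.8, -3.8, 33.7]
grip_width: 0.4
```

The snap came at about 77, then a hard stop at 75.9 (predicted slab top when home: 75.5). Retreating and checking.

Call:
step_arm --deltas '[[1, [-0.01, 0, 0], 0], [1, [-0.04, 0, 0], 0], [1, [-0.06, 0, 0], 0], [1, [-0.02, 0, 0], 0], [1, [0, 0, 0], 0]]'

```text
clock: 15.85
ee_pos: [586.6, 201.7, 178.0]
tcp_rot: [[0.007, 0.97, 0.244], [0.006, 0.244, -0.97], [-1.0, 0.008, -0.004]]
wrist_force: [0.8, 0.4, 0.0]
grip_width: 0.8
```

Run:
```python
from h import *
o=manip.observe(); print(o["clock"],o["ee_pos"],o["wrist_force"].round(1))
def ov(n,im,c,und):
    a=np.radians(14.1);C,S=np.cos(a),np.sin(a)
    P=[[591.1+C*u-S*v,205.4+S*u+C*v,und+z] for v,z in((60,16),(-60,16)) for u in(-30,30)]
    for q in proj(n,P,c): cv2.circle(im,tuple(int(v) for v in q),1,(0,0,255),-1)
c=manip.calibration("wrist"); im=manip.camera("wrist"); ov("wrist",im,c,59.5)
t=manip.camera("side")
a=cv2.resize(im[60:330,220:480],(500,520)); b=cv2.resize(t[290:420,200:275],(300,520),interpolation=cv2.INTER_CUBIC)
cv2.imwrite("pics/w5.png",np.hstack([a,b]))
```

```text
15.85 [586.55490317 201.6629729  177.99903905] [0.8 0.4 0. ]
```

View pics/w5.png

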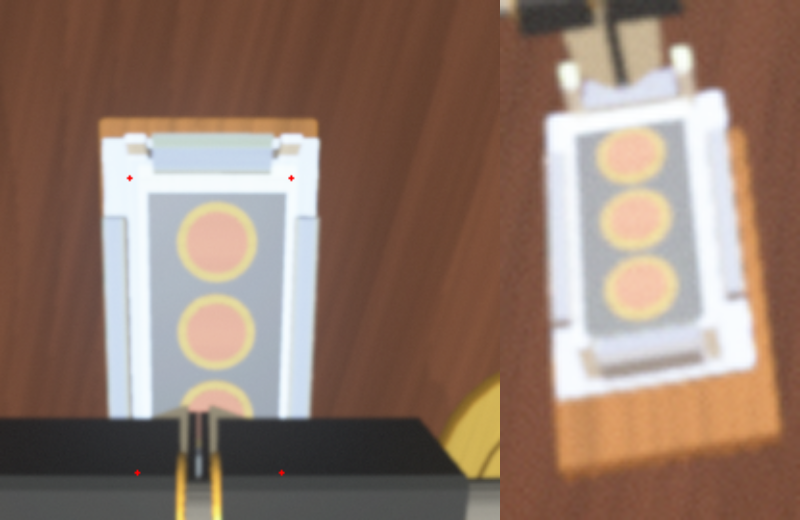

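The picture shows the slab down between the rails, shifted about 2 mm to +x against the rail (card centre x≈217, rails' centre ≈211), with both clip noses over its ends. I'll feel each end for height to confirm both are home.

Run:
```python
from h import *
plan([582,249.6,110],None,1)
```

```text
d [ -3.7  48.2 -66.4] twist 0 n 2 clock 15.95
[1, [0.0417, 0.0049, -0.0296], 0.0]
[1, [0.0417, 0.0049, -0.0296], 0.0]
```

Call:
step_arm --deltas '[[1, [0.02, 0.005, -0.03], 0], [1, [0.03, 0.005, -0.03], 0], [1, [0.025, 0, 0], 0], [1, [0, 0, 0], 0]]'

```text
clock: 16.45
ee_pos: [577.4, 248.7, 107.1]
tcp_rot: [[-0.007, 0.97, 0.243], [-0.001, 0.243, -0.97], [-1.0, -0.007, -0.001]]
wrist_force: [-0.6, -0.6, 0.1]
grip_width: 0.7
```

Run:
```python
from h import *
plan([582,249.6,84],None,1)
```

```text
d [  4.6   0.9 -23.1] twist 0 n 1 clock 16.45
[1, [0.0288, 0.0061, 0.0004], 0.0]
```

Call:
step_arm --deltas '[[1, [0.012, 0.005, 0], 0], [1, [0.015, 0, 0], 0], [1, [0, 0, 0], 0]]'

```text
clock: 16.82
ee_pos: [581.4, 248.8, 83.6]
tcp_rot: [[-0.008, 0.97, 0.242], [-0.001, 0.242, -0.97], [-1.0, -0.008, -0.001]]
wrist_force: [0.5, -0.1, 0.4]
grip_width: 0.3
```

Call:
step_arm --deltas '[[1, [0.006, 0, 0], 0], [1, [0, 0, 0], 0]]'

```text
clock: 17.08
ee_pos: [582.0, 248.6, 79.3]
tcp_rot: [[-0.006, 0.97, 0.242], [-0.001, 0.242, -0.97], [-1.0, -0.007, -0.001]]
wrist_force: [-0.4, -0.8, 0.1]
grip_width: 0.2
```

Call:
step_arm --deltas '[[1, [0.003, 0, 0], 0], [1, [0.002, 0, 0], 0]]'

```text
clock: 17.32
ee_pos: [582.5, 248.7, 76.1]
tcp_rot: [[-0.005, 0.97, 0.242], [-0.0, 0.242, -0.97], [-1.0, -0.005, -0.001]]
wrist_force: [-3.6, -1.3, 9.3]
grip_width: 0.7
```

Call:
step_arm --deltas '[[1, [0.003, -0.001, 0], 0], [1, [0.003, -0.001, 0], 0]]'

```text
clock: 17.58
ee_pos: [582.5, 248.8, 76.0]
tcp_rot: [[-0.002, 0.97, 0.241], [0.001, 0.241, -0.97], [-1.0, -0.002, -0.001]]
wrist_force: [-5.3, -1.5, 14.6]
grip_width: 0.4
```

Call:
step_arm --deltas '[[1, [-0.02, 0, 0], 0], [1, [-0.03, 0, 0], 0], [1, [0, 0, 0], 0]]'

```text
clock: 17.95
ee_pos: [583.5, 249.2, 119.1]
tcp_rot: [[0.0, 0.97, 0.241], [0.002, 0.241, -0.97], [-1.0, 0.001, -0.002]]
wrist_force: [0.5, 0.5, -0.1]
grip_width: 0.7
```

Run:
```python
from h import *
plan([603.5,162.4,110],None,1)
```

```text
d [ 20.  -86.8  -9.1] twist 0 n 2 clock 17.95
[1, [0.0056, -0.001, 0.0557], 0.0]
[1, [0.0056, -0.001, 0.0557], 0.0]
```

The +y end is solid at 76.0 under 14.6 N. Now the other end.

Call:
step_arm --deltas '[[1, [0, -0.001, 0.055], 0], [1, [0, -0.001, 0.055], 0], [1, [0, 0, 0], 0]]'

```text
clock: 18.32
ee_pos: [603.2, 162.4, 118.2]
tcp_rot: [[0.0, 0.97, 0.244], [0.002, 0.244, -0.97], [-1.0, 0.001, -0.002]]
wrist_force: [-0.7, -0.4, 0.9]
grip_width: 0.2
```

Call:
step_arm --deltas '[[1, [0.015, 0, 0], 0], [1, [0.015, 0, 0], 0], [1, [0, 0, 0], 0]]'

```text
clock: 18.7
ee_pos: [601.3, 165.4, 90.8]
tcp_rot: [[-0.003, 0.969, 0.247], [0.003, 0.247, -0.969], [-1.0, -0.002, -0.004]]
wrist_force: [-0.4, 0.1, -0.0]
grip_width: 0.3
```

Run:
```python
from h import *
plan([603.5,162.4,80],None,1)
```

```text
d [  2.2  -3.  -10.8] twist 0 n 1 clock 18.7
[1, [0.0135, 0.0017, 0.0044], 0.0]
```

Call:
step_arm --deltas '[[1, [0.006, 0.001, 0.003], 0], [1, [0.006, 0, 0], 0], [1, [0, 0, 0], 0]]'

```text
clock: 19.08
ee_pos: [602.3, 165.1, 80.2]
tcp_rot: [[-0.003, 0.968, 0.249], [0.004, 0.249, -0.968], [-1.0, -0.002, -0.005]]
wrist_force: [0.1, -0.3, -0.4]
grip_width: 0.3
```

Call:
step_arm --deltas '[[1, [0.003, 0, 0], 0], [1, [0.002, 0, 0], 0]]'

```text
clock: 19.32
ee_pos: [602.7, 165.2, 76.5]
tcp_rot: [[-0.002, 0.968, 0.249], [0.004, 0.249, -0.968], [-1.0, -0.001, -0.005]]
wrist_force: [0.1, 0.1, 0.9]
grip_width: 0.6
```

Call:
step_arm --deltas '[[1, [0.003, -0.001, 0], 0], [1, [0.003, -0.001, 0], 0]]'

```text
clock: 19.58
ee_pos: [602.8, 165.2, 76.0]
tcp_rot: [[0.001, 0.968, 0.249], [0.005, 0.249, -0.968], [-1.0, 0.002, -0.005]]
wrist_force: [-5.7, -1.9, 17.8]
grip_width: 0.4
```

Both ends are at 76.0 mm and solid, so the slab is level and home. Retreating and handing in.

Call:
step_arm --deltas '[[1, [-0.02, 0, 0], 0], [1, [-0.05, 0, 0], 0], [1, [-0.06, 0, 0], 0], [1, [-0.06, 0, 0], 0], [1, [0, 0, 0], 0]]'

```text
clock: 20.2
ee_pos: [603.6, 164.3, 236.0]
tcp_rot: [[0.004, 0.969, 0.249], [0.006, 0.249, -0.969], [-1.0, 0.006, -0.005]]
wrist_force: [1.1, 0.7, -0.4]
grip_width: 0.3
```

Call:
step_arm --deltas '[[1, [0, 0, 0.06], 0], [1, [0, 0, 0.06], 0], [1, [0, 0, 0.06], 0], [1, [0, 0, 0], 0]]'

```text
clock: 20.7
ee_pos: [639.8, 22.1, 235.0]
tcp_rot: [[0.005, 0.968, 0.252], [0.007, 0.252, -0.968], [-1.0, 0.006, -0.005]]
wrist_force: [-0.8, -0.5, -1.2]
grip_width: 0.1
```

Run:
```python
from h import *
o=manip.observe(); print(o["clock"],o["ee_pos"],o["wrist_force"].round(1))
t=manip.camera("side"); p=manip.camera("top")
b=cv2.resize(t[290:420,200:275],(300,520),interpolation=cv2.INTER_CUBIC); a=cv2.resize(p[110:310,140:335],(500,520),interpolation=cv2.INTER_CUBIC)
cv2.imwrite("pics/f.png",np.hstack([a,b]))
```

```text
20.7 [639.75298576  22.12094517 234.97564575] [-0.8 -0.5 -1.2]
```

View pics/f.png

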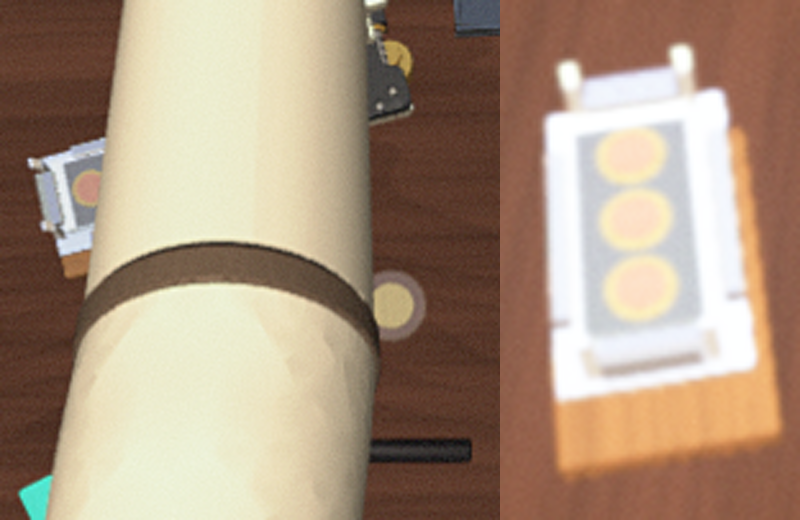

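The final views show the slab home between the rails, and the noses look the same at both ends. The capsule (about (293,227)) and the weight are where they were, and the hand is clear.

```bash
python3 -c "
from bench import manip
print(manip.hand_in())"
```

```text
the job is handed in; nothing more can be done
None
```

I laid the slab holder across both clips, let it go, pressed it home with shut fingers, then took the hand away and handed the job in at about 20.7 s of the 59 s. The hand-in reported no verdict.

**Laying on:** The slab met the noses with its underside at about 76.5 mm, which puts the plate at about 59.5 mm. I opened the fingers fully and raised the hand. The pictures then showed it lying across both clips, centred between the rails.

**Pressing:** Over the middle it took about 14 N before it gave way, then it snapped down to a hard stop. The highest wrist force I saw was about 34 N vertically, against the 60 N limit.

**Last checks:**
- **Level:** I felt both ends, 40–45 mm from the middle. Each was solid at 76.0 mm (14.6 N at the +y end, 17.8 N at the -y end).
- **Clips:** In the last pictures both noses lie over the slab's ends. I could not measure the clip spread directly.
- **Centring:** It is about 2 mm off centre towards +x, against one rail and within the 6 mm allowed.
- **Bystanders:** The capsule was in place in the last picture. The weight and the magnifier were only partly visible behind the arm but looked unmoved.
- **Disagreement:** The first camera fit put the plate at 58 mm, 1.5 mm below what I felt. I went by the felt height.

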